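# Lid the washed canisters

## Task

The four enamel canisters are washed and dry: put each wooden lid back, knob up, on the canister it fits, so that it sits level and all the way down. Leave the canisters standing where they are, and leave the steel pan lid where it lies.

Things in the scene. Friction and masses are not known exactly. Their poses are not given: they have to be found in the camera images.
- canister_xs: The smallest of four round, open, empty canisters in white enamel with a navy rim, loose and standing upright on the counter: outer diameter 64 mm, height 70 mm, wall 3 mm, clear opening 56 mm. Origin: centre of its underside; z up along its axis. Its lid is the one of 70 mm.
- canister_s: The second smallest of four round, open, empty canisters in white enamel with a navy rim, loose and standing upright on the counter: outer diameter 82 mm, height 82 mm, wall 3 mm, clear opening 74 mm. Origin: centre of its underside; z up along its axis. Its lid is the one of 88 mm.
- canister_m: The second largest of four round, open, empty canisters in white enamel with a navy rim, loose and standing upright on the counter: outer diameter 100 mm, height 94 mm, wall 3 mm, clear opening 92 mm. Origin: centre of its underside; z up along its axis. Its lid is the one of 106 mm.
- canister_l: The largest of four round, open, empty canisters in white enamel with a navy rim, loose and standing upright on the counter: outer diameter 118 mm, height 106 mm, wall 3 mm, clear opening 110 mm. Origin: centre of its underside; z up along its axis. Its lid is the one of 124 mm.
- lid_xs: The smallest of four loose light-wood lids, knob up. From below: plug 48 mm across, 10 mm deep, lower edge bevelled; disc 70 mm across, 8 mm thick; dark round knob 28 mm across, 30 mm tall (top 48 mm above origin). Origin: centre of the plug's underside; z up. Fits the 64 mm canister: plug in the mouth with 4 mm play all round, disc on the rim, origin then 60 mm above the canister's.
- lid_s: The second smallest of four loose light-wood lids, knob up. From below: plug 66 mm across, 10 mm deep, lower edge bevelled; disc 88 mm across, 8 mm thick; dark round knob 28 mm across, 30 mm tall (top 48 mm above origin). Origin: centre of the plug's underside; z up. Fits the 82 mm canister: plug in the mouth with 4 mm play all round, disc on the rim, origin then 72 mm above the canister's.
- lid_m: The second largest of four loose light-wood lids, knob up. From below: plug 84 mm across, 10 mm deep, lower edge bevelled; disc 106 mm across, 8 mm thick; dark round knob 28 mm across, 30 mm tall (top 48 mm above origin). Origin: centre of the plug's underside; z up. Fits the 100 mm canister: plug in the mouth with 4 mm play all round, disc on the rim, origin then 84 mm above the canister's.
- lid_l: The largest of four loose light-wood lids, knob up. From below: plug 102 mm across, 10 mm deep, lower edge bevelled; disc 124 mm across, 8 mm thick; dark round knob 28 mm across, 30 mm tall (top 48 mm above origin). Origin: centre of the plug's underside; z up. Fits the 118 mm canister: plug in the mouth with 4 mm play all round, disc on the rim, origin then 96 mm above the canister's.
- pan_lid: A low domed steel pan lid with a black knob, 112 mm across and 36 mm tall in all, lying on the counter among the wooden lids; it belongs to the milk pan and fits no canister. Origin: centre of its underside. (Not listed: a blue sauce dish and a tiny brown cup, under 30 mm tall, among the canisters; taller kitchenware only along the back and sides.)
Not all that is in view belongs to the job. What is shaped like the lid_l but yellow is not meant.

How it is judged:
At the end, for the whole second after the job is handed in: Each wooden lid sits on its own canister, knob up: centred within 8 mm, within 4 mm of fully seated, level with the rim within 0.06 rad. Canisters upright and within 50 mm, the pan lid within 30 mm, of where they started. All let go and at rest (horizontal distance between lid_xs and canister_xs below 0.008 m and z of lid_xs in the frame of canister_xs between 0.056 and 0.064 m and angle between the z axis of lid_xs and the z axis of canister_xs, either way round below 0.06 rad and angle between each of lid_xs, lid_s, lid_m, lid_l's own z axis and vertical below 0.1 rad and height (world z) of each of canister_xs, canister_s, canister_m, canister_l below 0.01 m and distance of each of canister_xs, canister_s, canister_m, canister_l from where it was at the start of the episode below 0.05 m and linear speed of each of lid_xs, canister_xs, lid_s, canister_s, lid_m, canister_m, lid_l, canister_l below 0.01 m/s and horizontal distance between lid_s and canister_s below 0.008 m and z of lid_s in the frame of canister_s between 0.068 and 0.076 m and angle between the z axis of lid_s and the z axis of canister_s, either way round below 0.06 rad and horizontal distance between lid_m and canister_m below 0.008 m and z of lid_m in the frame of canister_m between 0.08 and 0.088 m and angle between the z axis of lid_m and the z axis of canister_m, either way round below 0.06 rad and horizontal distance between lid_l and canister_l below 0.008 m and z of lid_l in the frame of canister_l between 0.092 and 0.1 m and angle between the z axis of lid_l and the z axis of canister_l, either way round below 0.06 rad and distance of pan_lid from where it was at the start of the episode below 0.03 m); the robot touches nothing.
It fails at once if the canister for the smallest lid is knocked over (angle between canister_xs's own z axis and vertical above 0.5 rad).
It fails at once if the canister for the second smallest lid is knocked over (angle between canister_s's own z axis and vertical above 0.5 rad).
It fails at once if the canister for the second largest lid is knocked over (angle between canister_m's own z axis and vertical above 0.5 rad).
It fails at once if the canister for the largest lid is knocked over (angle between canister_l's own z axis and vertical above 0.5 rad).
It fails at once if the steel pan lid is carried off or pushed away (distance of pan_lid from where it was at the start of the episode above 0.03 m).
It also fails if it takes over 112 s, if anything falls off the work surface, if the arm or the gripper's body presses on something with over 40 N, if the wrist force passes 120 N, or if a joint passes its speed limit or range.

## Robot

A 7-joint arm with a two-finger parallel gripper is mounted at the origin on the work surface. World frame = base frame: x ahead of the robot, y to its left, z up, the work surface at z = 0. Lengths are in m, angles in rad, forces in N, time in s.
With the tool pointing down it reaches from about 0.425 to 0.975 m from the base axis. Payload 16.7 kg.
Tool frame: the origin (TCP) lies midway between the tips of the shut fingers; the grasp point (between the pads) lies 19 mm behind it; z points along the fingers, y is the line along which they close (so a half turn about z gives the same grasp; the last joint's range is limited). The gripper opens to 85 mm and grips with 20 to 120 N. Pads are 22 mm wide; open, the fingers measure 114 mm over their backs; the gripper's body (76 mm by 85 mm) begins 54 mm behind the grasp point. The pads swing forward as they close: fully open they stand 13 mm farther back than shut.
Start: joints at [-1.389, 0.426, 0.074, 1.606, -0.034, 1.111, -0.067], TCP at [0.219, 0.638, 0.231] pointing down, gripper open.
Joint ranges: [-2.85, 2.85], [-0.5, 2.14], [-1.23, 1.37], [0.21, 2.46], [-1.02, 4.16], [0.16, 2.05], [-2.73, 2.73]. Speed limits (rad/s): [1.89, 1.89, 2.39, 2.39, 3.01, 3.01, 3.01].

## Interface

Orientations are given as a unit quaternion [w, x, y, z].
In Python, from bench import ctrl gives the robot as it stands.
- The arm moves only by the shell command python3 -m inch 'ROWS' [FORCE]. ROWS is a JSON object of lists of equal length, an entry for each row: "delta_pos": the shift along the world's x, y, z in m, a list of three; "turn": the turn about the world's z in degrees; "hand": the closure, from 0 (fully open) to 1 (shut). In form: {"delta_pos": [[tx, ty, tz], ...], "turn": [turn, ...], "hand": [hand, ...]}. A call has 1 to 20 rows; each row is the pose to reach, as a shift and turn from the pose commanded when the call began; what a row does not reach only later rows make up. A row lasts 1/12 s, in which the tool goes at most 41.7 mm and 7.16 degrees, less where a joint would pass 70% of its speed; a pose out of reach is approached as far as the arm can. A call with a gripper value outside its range is refused whole. The fingers move at their own pace and stop on an object; FORCE is the grip in N (left out, the last holds). Time passes only in rows, so rows that repeat a pose let the fingers close. It gives the time, the measured TCP pose, the force, the opening and the grip force at its end, in the units of the state.
- ctrl.state(): the state, without advancing time (a new reading comes with each control period).
- ctrl.camera(name): name is "scene" or "top"; returns (picture, depth): 420x560x3 uint8, red, green, blue; 420x560 float32, m along the optical axis (not along the pixel's ray), 0 where there is no reading.
- ctrl.camera_params(name): a dict with "fx", "fy", "cx", "cy" (pixels), "k1" (the pictures are not rectified: a ray, as slopes to the right and down, at radius r is drawn at 1 + k1 r^2 times it, then the intrinsics apply), "rvec" (rotation vector, rad) and "tvec" (3), from world to camera coordinates, as OpenCV has them. Camera axes: x right, y down, z forward; pixel columns grow to the right and rows downward; lengths in m; the calibration is good to about 2 mm. A picture is of the moment at which its call begins. camera_params takes no time and is no camera call.
- ctrl.job_done(): hands the job in; it is judged then, once.
Trained networks look in the newest picture that a camera, given by its name, has taken for a name from the list of things; names that differ only in an ending like _2 or _b are one class to them, and where a whole thing is asked for, a point or a joint stands for the part that bears it (a point fixed in the world has none). Each returns a list of dicts, best first, with "conf" (0 to 1); they miss things now and then, are a little off and sometimes report something else, mostly with a low value. They report only what shows in the picture. A call takes as long as a camera call. They do not tell look-alikes from the thing itself.
- ctrl.search_frame(thing, camera): "centre" ([column, row] as shares, 0 to 1, of the picture: columns of its width, rows of its height, amid what is visible of it).
- ctrl.masks_of(thing, camera): "mask" (420x560 bool, what is visible of it) and "centre" ([column, row] as shares, 0 to 1, of the picture: columns of its width, rows of its height, amid what is visible of it).
- ctrl.spot_point(thing, camera): "centre" ([column, row] as shares, 0 to 1, of the picture: columns of its width, rows of its height: a listed point, or the origin of a listed thing).
The state is a dict: "time": time; "joints": joint angles; "joint_vel": joint speeds; "tau": joint torques, N m; "tcp_pos": TCP position; "orientation": TCP orientation; "ft_force": force on the tool from outside, world axes, zero at the start; "moment": the same for the moment, N m; "opening": opening from 0.0 (shut) to 1.0 (fully open); "grip_force": force on a finger pad.
Only numpy, scipy, OpenCV 4.12 (cv2) and the standard library are available. Lean on these libraries where they do the work, as an engineer would, in place of code of your own. Each camera call takes 0.05 s, during which the arm holds its last target. There are 200 camera calls.

## Working session

There is one attempt and no reset: what is moved stays moved. The work goes in short steps, Python scripts to look and compute and a shell command to move; the robot and the scene stay as the last step left them, time stands still between calls to the robot, and variables do not carry over. Pictures are saved under pics/ and viewed, at most 14 in all, crops included, and the job is handed in when it is done.

```bash
mkdir -p pics; ls; python3 - <<'E'
from bench import ctrl
import cv2,numpy as np
s=ctrl.state();print({k:np.round(v,3).tolist() for k,v in s.items()})
for c in("scene","top"):
    p,d=ctrl.camera(c);cv2.imwrite(f"pics/{c}0.png",p[:,:,::-1]);np.savez(f"{c}0.npz",p=p,d=d)
    print(ctrl.camera_params(c))
E
```

```text
pics
{'time': 0.0, 'joints': [-1.389, 0.427, 0.074, 1.607, -0.034, 1.111, -0.067], 'joint_vel': [0.0, -0.0, 0.0, -0.0, -0.001, -0.001, 0.001], 'tau': [0.001, -94.98, 3.761, -46.355, 0.019, 0.009, -0.0], 'tcp_pos': [0.219, 0.638, 0.231], 'orientation': [-0.0, 0.165, 0.986, -0.001], 'ft_force': [-1.572, 0.443, -0.71], 'moment': [-0.01, 0.001, 0.02], 'grip_force': 0.0, 'opening': 0.998}
{'fx': 415.8982219945267, 'fy': 415.8982219945267, 'cx': 277.960380227138, 'cy': 200.754128695809, 'k1': -0.02697981549543596, 'rvec': array([ 2.21267498,  1.06787858, -0.42535751]), 'tvec': array([-0.26201208, -0.22944147,  1.36085189])}
{'fx': 427.3215694497945, 'fy': 427.3215694497945, 'cx': 276.13305560759886, 'cy': 206.97021947163108, 'k1': -0.04184703089596028, 'rvec': array([ 2.1942983, -2.1356823,  0.1183062]), 'tvec': array([-0.00691094,  0.45164562,  0.95591849])}
```

View pics/scene0.png

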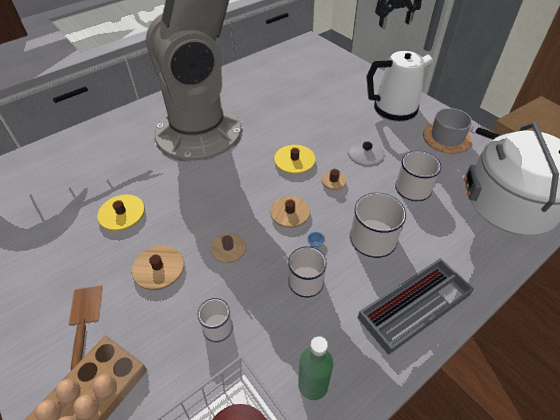

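View pics/top0.png

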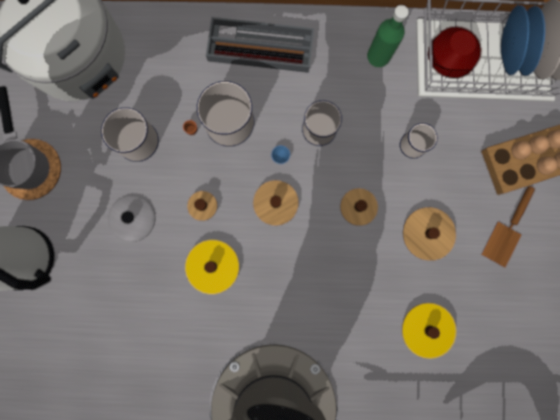

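The top picture shows the canisters: l (225,107), m (127,131), s (321,118), xs (421,138). The wooden lids are xs (201,205), m (276,202), s (360,206) and l (430,233). The decoys are two yellow lids (212,266) and (430,331), plus the steel pan lid (132,217). I'm choosing the light-wood lids and will measure from depth.

```bash
cat > h.py <<'E'
import cv2,numpy as np
from scipy.optimize import least_squares
from bench import ctrl
CAN=dict(l=(.118,.106,(225,107)),m=(.100,.094,(127,131)),s=(.082,.082,(321,118)),xs=(.064,.070,(421,138)))
LID=dict(l=(.124,(430,233)),m=(.106,(276,202)),s=(.088,(360,206)),xs=(.070,(201,205)))
def cloud(c,d):
    P=ctrl.camera_params(c);R=cv2.Rodrigues(P['rvec'])[0]
    K=np.array([[P['fx'],0,P['cx']],[0,P['fy'],P['cy']],[0,0,1]])
    v,u=np.mgrid[:420,:560];n=cv2.undistortPoints(np.stack([u,v],-1).reshape(-1,1,2).astype(float),K,np.array([P['k1'],0,0,0])).reshape(420,560,2)
    X=np.concatenate([n*d[...,None],d[...,None]],-1)
    W=(X-P['tvec'])@R
    W[d<=0]=np.nan
    return W
def fit(xy,r0):
    f=lambda p:np.hypot(xy[:,0]-p[0],xy[:,1]-p[1])-p[2]
    s=least_squares(f,[*xy.mean(0),r0],loss='soft_l1',f_scale=.002)
    return s.x,np.median(abs(f(s.x)))
def near(W,c,r,z0,z1):
    m=(np.hypot(W[...,0]-c[0],W[...,1]-c[1])<r)&(W[...,2]>z0)&(W[...,2]<z1)
    return m
E
python3 - <<'E'
from h import *
Wt=cloud('top',np.load('top0.npz')['d']);Ws=cloud('scene',np.load('scene0.npz')['d'])
print('table z',np.nanmedian(Wt[280:320,100:180,2]),np.nanmedian(Ws[280:300,20:60,2]))
for n,(D,h,(u,v)) in CAN.items():
    c=Wt[v-14:v+15,u-14:u+15,:2].reshape(-1,2);c=np.nanmedian(c,0)
    for nm,W in(('top',Wt),('scene',Ws)):
        cc=c
        for _ in range(3):
            m=near(W,cc,D/2+.025,h-.006,h+.008);p,e=fit(W[m][:,:2],D/2);cc=p[:2]
        print('can',n,nm,m.sum(),p.round(4),e.round(4),np.median(W[m][:,2]).round(4))
for n,(D,(u,v)) in LID.items():
    c=np.nanmedian(Wt[v-5:v+6,u-5:u+6,:2].reshape(-1,2),0)
    for nm,W in(('top',Wt),('scene',Ws)):
        k=near(W,c,.03,.043,.056);kn=(W[k][:,:2].min(0)+W[k][:,:2].max(0))/2
        m=near(W,kn,D/2+.01,.012,.024)
        from scipy.spatial import ConvexHull
        q=W[m][:,:2];hu=q[ConvexHull(q).vertices];p,e=fit(hu,D/2)
        print('lid',n,nm,'knob',kn.round(4),np.ptp(W[k][:,:2],axis=0).round(3),np.median(W[k][:,2]).round(4),'disc',p.round(4),e.round(4))
for nm,W,uv in(('top',Wt,(132,217)),):
    print('pan',W[uv[1],uv[0]], 'yellow',W[266,212],W[331,430])
c=cv2.imread('pics/top0.png')[80:280,80:480];cv2.imwrite('pics/crop0.png',cv2.resize(c,None,fx=2,fy=2))
# tall things
E
```

```text
table z -0.000717392329958376 -0.00045405600183215345
can l top 395 [0.6566 0.1238 0.0582] 0.0012 0.1051
can l scene 345 [0.6587 0.1231 0.0579] 0.0012 0.1047
can m top 335 [0.6058 0.3435 0.0489] 0.0012 0.0927
can m scene 237 [0.6075 0.3433 0.0492] 0.0013 0.0924
can s top 266 [ 0.6453 -0.0925  0.0395] 0.0013 0.081
can s scene 267 [ 0.6473 -0.0936  0.0399] 0.0012 0.0809
can xs top 202 [ 0.6133 -0.3184  0.0312] 0.0012 0.0696
can xs scene 242 [ 0.6157 -0.3183  0.031 ] 0.0012 0.0686
lid l top knob [ 0.4013 -0.3505] [0.025 0.027] 0.0475 disc [ 0.4017 -0.3498  0.0619] 0.0003
lid l scene knob [ 0.4012 -0.349 ] [0.029 0.026] 0.0469 disc [ 0.4023 -0.3497  0.0622] 0.0004
lid m top knob [0.4638 0.0071] [0.025 0.025] 0.0477 disc [0.4646 0.0069 0.0524] 0.0003
lid m scene knob [0.4634 0.0071] [0.029 0.025] 0.0471 disc [0.4637 0.007  0.0528] 0.0003
lid s top knob [ 0.4602 -0.1853] [0.026 0.023] 0.0477 disc [ 0.4599 -0.1859  0.0427] 0.0003
lid s scene knob [ 0.4594 -0.1856] [0.028 0.025] 0.0475 disc [ 0.4604 -0.1857  0.043 ] 0.0006
lid xs top knob [0.4525 0.1775] [0.025 0.025] 0.0476 disc [0.453  0.1772 0.0345] 0.0003
lid xs scene knob [0.4529 0.1774] [0.026 0.026] 0.0471 disc [0.4527 0.1767 0.0349] 0.0004
pan [0.41873119 0.33256266 0.03453191] yellow [0.31406657 0.14348768 0.0474772 ] [ 0.18494242 -0.33915895  0.04794718]
```

View pics/crop0.png

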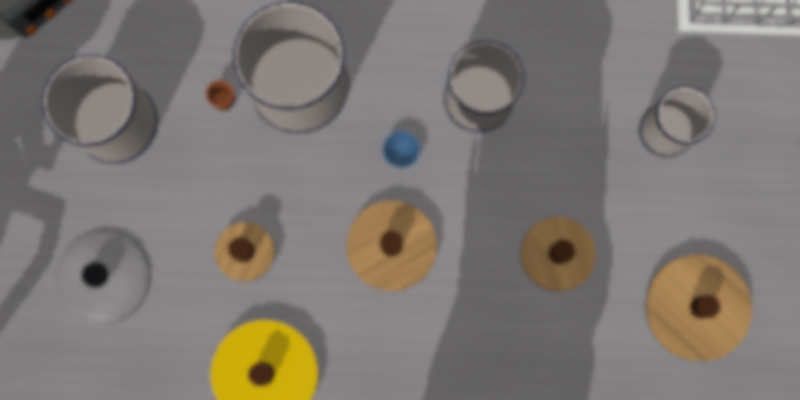

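The crop confirms the four wooden lids with dark knobs: xs (243,250), m (391,243), s (560,252), l (704,305). The sizes and heights also match. Next I'll check for tall obstacles near the paths.

```bash
python3 - <<'E'
from h import *
W=np.concatenate([cloud(c,np.load(c+'0.npz')['d']).reshape(-1,3) for c in('top','scene')])
W=W[(W[:,2]>.115)&(W[:,2]<.6)&np.isfinite(W[:,0])]
for n,p in dict(l=(.6577,.1235),m=(.6067,.3434),s=(.6463,-.093),xs=(.6145,-.3184),start=(.219,.638),wp1=(.4,.45),ll=(.402,-.35)).items():
    d=np.hypot(W[:,0]-p[0],W[:,1]-p[1]);i=np.argsort(d)[:1]
    print(n,d[i].round(3),W[i].round(3), 'maxz<.2:',W[d<.2][:,2].max() if (d<.2).any() else None)
k=W[(W[:,1]>.35)&(W[:,0]>.1)]
for x in np.arange(.1,.9,.1):
    q=k[(k[:,0]>=x)&(k[:,0]<x+.1)]
    if len(q):print(x.round(1),'n',len(q),'y',q[:,1].min().round(3),q[:,1].max().round(3),'zmax',q[:,2].max().round(3))
E
```

```text
l [0.284] [[0.776 0.382 0.12 ]] maxz<.2: None
m [0.136] [[0.719 0.42  0.117]] maxz<.2: 0.19463392368942856
s [0.207] [[ 0.811 -0.219  0.118]] maxz<.2: None
xs [0.205] [[ 0.807 -0.247  0.127]] maxz<.2: None
start [0.009] [[0.227 0.634 0.319]] maxz<.2: 0.33559664068689204
wp1 [0.1] [[0.353 0.538 0.118]] maxz<.2: 0.20051397594179637
ll [0.396] [[ 0.761 -0.516  0.116]] maxz<.2: None
0.1 n 317 y 0.566 1.347 zmax 0.331
0.2 n 1546 y 0.48 0.709 zmax 0.336
0.3 n 1913 y 0.531 0.675 zmax 0.201
0.6 n 405 y 0.454 0.55 zmax 0.161
0.7 n 7819 y 0.377 0.6 zmax 0.213
0.8 n 5514 y 0.377 0.606 zmax 0.213
```

```bash
python3 -m inch '{"delta_pos":[[0,0,0.04],[0,0,0.08],[0,0,0.12],[0,0,0.16],[0.234,-0.461,0.1],[0.234,-0.461,0.1],[0.234,-0.461,0.1],[0.234,-0.461,0.1],[0.234,-0.461,0.1],[0.234,-0.461,0.1],[0.234,-0.461,0.1],[0.234,-0.461,0.1],[0.234,-0.461,0.1],[0.234,-0.461,0.1],[0.234,-0.461,0.1],[0.234,-0.461,0.1],[0.234,-0.461,0.1],[0.234,-0.461,0.1],[0.234,-0.461,0.1],[0.234,-0.461,0.1]],"turn":[0,0,0,0,-10,-20,-30,-40,-50,-60,-70,-70,-70,-70,-70,-70,-70,-70,-70,-70],"hand":[0,0,0,0,0,0,0,0,0,0,0,0,0,0,0,0,0,0,0,0]}' 40
```

```text
time: 1.77
tcp_pos: [0.4529, 0.1779, 0.3312]
orientation: [-0.0, 0.7, 0.714, -0.0]
ft_force: [0.1, 0.7, -1.3]
opening: 1.003
grip_force: 0.0
```

```bash
python3 -m inch '{"delta_pos":[[0,-0.001,-0.04],[0,-0.001,-0.08],[0,-0.001,-0.12],[0,-0.001,-0.16],[0,-0.001,-0.2],[0,-0.001,-0.24],[0,-0.001,-0.27],[0,-0.001,-0.295],[0,-0.001,-0.309],[0,-0.001,-0.309],[0,-0.001,-0.309],[0,-0.001,-0.309],[0,-0.001,-0.309],[0,-0.001,-0.309],[0,-0.001,-0.309],[0,-0.001,-0.309],[0,-0.001,-0.309],[0,-0.001,-0.309],[0,-0.001,-0.309]],"turn":[0,0,0,0,0,0,0,0,0,0,0,0,0,0,0,0,0,0,0],"hand":[0,0,0,0,0,0,0,0,0.3,0.5,0.7,1,1,1,1,1,1,1,1]}' 40
```

```text
time: 3.35
tcp_pos: [0.4539, 0.1772, 0.0236]
orientation: [-0.0, 0.7, 0.714, 0.001]
ft_force: [-1.7, 0.1, 9.0]
opening: 0.314
grip_force: 39.4
```

```bash
python3 -m inch '{"delta_pos":[[0,0,0.02],[0,0,0.05],[0,0,0.09],[0,0,0.13],[0.011,-0.035,0.13],[0.022,-0.068,0.13],[0.034,-0.104,0.13],[0.046,-0.14,0.13],[0.058,-0.176,0.13],[0.07,-0.212,0.13],[0.082,-0.248,0.13],[0.094,-0.284,0.13],[0.106,-0.32,0.13],[0.118,-0.356,0.13],[0.13,-0.392,0.13],[0.142,-0.428,0.13],[0.152,-0.464,0.13],[0.158,-0.482,0.13],[0.161,-0.495,0.13],[0.161,-0.495,0.13]],"turn":[0,0,0,0,0,0,0,0,0,0,0,0,0,0,0,0,0,0,0,0],"hand":[1,1,1,1,1,1,1,1,1,1,1,1,1,1,1,1,1,1,1,1]}' 40
python3 -m inch '{"delta_pos":[[0,0,0],[0,0,0],[0,0,0],[0,0,0]],"turn":[0,0,0,0],"hand":[1,1,1,1]}'
python3 - <<'E'
from h import *
for c in("scene","top"):
    p,d=ctrl.camera(c);cv2.imwrite(f"pics/{c}1.png",p[:,:,::-1]);np.savez(f"{c}1.npz",p=p,d=d)
    W=cloud(c,d);m=near(W,(.6145,-.3184),.06,.13,.165);q=W[m]
    print(c,m.sum(),np.percentile(q,[1,50,99],axis=0).round(4).tolist())
E
```

```text
time: 5.02
tcp_pos: [0.614, -0.3214, 0.153]
orientation: [0.001, 0.702, 0.713, -0.0]
ft_force: [-0.4, -0.2, 0.2]
opening: 0.313
grip_force: 39.5
time: 5.35
tcp_pos: [0.6145, -0.3171, 0.1526]
orientation: [-0.0, 0.7, 0.714, 0.0]
ft_force: [0.1, -0.1, 0.5]
opening: 0.315
grip_force: 39.5
scene 540 [[0.5868, -0.3492, 0.1397], [0.6308, -0.3287, 0.1461], [0.6495, -0.2859, 0.1642]]Traceback (most recent call last):
  File "<stdin>", line 5, in <module>
    return _quantile_unchecked(
        a, q, axis, out, overwrite_input, method, keepdims, weights)
    return _ureduce(a,
                    func=_quantile_ureduce_func,
    ...<5 lines>...
                    overwrite_input=overwrite_input,
                    method=method)
    r = func(a, **kwargs)
    result = _quantile(arr,
                       quantiles=q,
    ...<2 lines>...
                       out=out,
                       weights=wgt)
    slices_having_nans = np.isnan(arr[-1, ...])
                                  ~~~^^^^^^^^^
IndexError: index -1 is out of bounds for axis 0 with size 0
```

View pics/scene1.png

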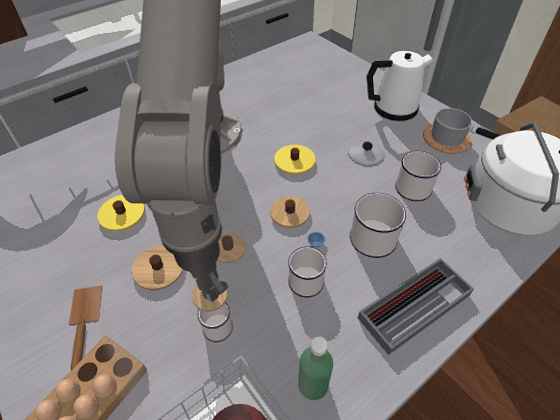

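```bash
python3 -m inch '{"delta_pos":[[0,-0.001,-0.03],[0,-0.001,-0.045],[0,-0.001,-0.053],[0,-0.001,-0.058],[0,-0.001,-0.062],[0,-0.001,-0.065],[0,-0.001,-0.068],[0,-0.001,-0.069],[0,-0.001,-0.069],[0,-0.001,-0.069],[0,-0.001,-0.069]],"turn":[0,0,0,0,0,0,0,0,0,0,0],"hand":[1,1,1,1,1,1,1,1,1,1,1]}'
```

```text
time: 6.37
tcp_pos: [0.6144, -0.3198, 0.0837]
orientation: [0.0, 0.701, 0.713, 0.0]
ft_force: [0.2, 0.7, 2.5]
opening: 0.315
grip_force: 39.6
```

```bash
python3 -m inch '{"delta_pos":[[0,0,0],[0,0,0],[0,0,0],[0,0,0],[0,0,0],[0,0,0.02],[0,0,0.06],[0,0,0.1],[-0.028,0.024,0.1],[-0.056,0.048,0.1],[-0.084,0.072,0.1],[-0.112,0.096,0.1],[-0.14,0.12,0.1],[-0.1545,0.1325,0.08],[-0.1545,0.1325,0.06],[-0.1545,0.1325,0.04],[-0.1545,0.1325,0.04],[-0.1545,0.1325,0.04],[-0.1545,0.1325,0.04]],"turn":[0,0,0,0,0,0,0,0,0,0,0,0,0,0,0,0,0,0,0],"hand":[0.6,0.3,0,0,0,0,0,0,0,0,0,0,0,0,0,0,0,0,0]}' 40
python3 - <<'E'
from h import *
for c in("scene","top"):
    p,d=ctrl.camera(c);cv2.imwrite(f"pics/{c}2.png",p[:,:,::-1])
    W=cloud(c,d);m=near(W,(.615,-.319),.045,.072,.090);q=W[m]
    k=near(W,(.615,-.319),.03,.1,.115);print(c,m.sum(),k.sum(),np.median(W[k],0).round(4))
    if m.sum()>50:
        A=np.c_[q[:,:2],np.ones(len(q))];s=np.linalg.lstsq(A,q[:,2],rcond=None)[0];print('tilt',s[:2].round(3),'z',np.median(q[:,2]).round(4))
        print((np.percentile(q[:,:2],1,axis=0)+np.percentile(q[:,:2],99,axis=0))/2)
E
```

```text
time: 7.95
tcp_pos: [0.4602, -0.1877, 0.1242]
orientation: [0.0, 0.701, 0.713, 0.0]
ft_force: [0.1, -0.4, -0.5]
opening: 1.002
grip_force: 0.0
scene 679 149 [ 0.6177 -0.3186  0.107 ]
tilt [-0.004  0.003] z 0.0772
[ 0.61634959 -0.31842221]
top 0 0 [nan nan nan]
  return _methods._mean(a, axis=axis, dtype=dtype,
  ret = um.true_divide(
```

```bash
python3 -m inch '{"delta_pos":[[0,0,-0.02],[0,0,-0.05],[0,0,-0.075],[0,0,-0.09],[0,0,-0.1],[0,0,-0.1],[0,0,-0.1],[0,0,-0.1],[0,0,-0.1],[0,0,-0.1],[0,0,-0.1],[0,0,-0.1],[0,0,-0.1],[0,0,-0.1]],"turn":[0,0,0,0,0,0,0,0,0,0,0,0,0,0],"hand":[0,0,0,0,0,0.4,0.7,1,1,1,1,1,1,1]}' 40
```

```text
time: 9.22
tcp_pos: [0.4605, -0.1872, 0.0244]
orientation: [0.001, 0.701, 0.714, 0.001]
ft_force: [-2.1, 0.9, 12.9]
opening: 0.316
grip_force: 38.5
```

```bash
python3 -m inch '{"delta_pos":[[0,0,0.02],[0,0,0.05],[0,0,0.08],[0,0,0.11],[0.03,0.015,0.115],[0.06,0.03,0.115],[0.09,0.045,0.115],[0.12,0.06,0.115],[0.15,0.075,0.115],[0.175,0.087,0.115],[0.186,0.093,0.115],[0.186,0.093,0.115],[0.186,0.093,0.115],[0.186,0.093,0.115],[0.186,0.093,0.115],[0.186,0.093,0.115]],"turn":[0,0,0,0,0,0,0,0,0,0,0,0,0,0,0,0],"hand":[1,1,1,1,1,1,1,1,1,1,1,1,1,1,1,1]}'
```

```text
time: 10.55
tcp_pos: [0.6451, -0.0948, 0.1387]
orientation: [-0.0, 0.701, 0.713, 0.0]
ft_force: [0.1, 0.1, -0.2]
opening: 0.314
grip_force: 39.6
```

```bash
python3 -m inch '{"delta_pos":[[0,0,-0.012],[0,0,-0.022],[0,0,-0.028],[0,0,-0.032],[0,0,-0.036],[0,0,-0.039],[0,0,-0.041],[0,0,-0.042],[0,0,-0.042],[0,0,-0.042]],"turn":[0,0,0,0,0,0,0,0,0,0],"hand":[1,1,1,1,1,1,1,1,1,1]}'
```

```text
time: 11.38
tcp_pos: [0.6459, -0.0942, 0.0965]
orientation: [0.0, 0.701, 0.714, 0.0]
ft_force: [-0.5, -0.4, 1.0]
opening: 0.308
grip_force: 40.0
```

```bash
python3 -m inch '{"delta_pos":[[0,0,0],[0,0,0],[0,0,0],[0,0,0],[0,0,0],[0,0,0.02],[0,0,0.05],[0,0,0.09],[-0.03,0.017,0.09],[-0.06,0.034,0.09],[-0.09,0.051,0.09],[-0.12,0.068,0.09],[-0.15,0.085,0.09],[-0.182,0.101,0.07],[-0.182,0.101,0.05],[-0.182,0.101,0.03],[-0.182,0.101,0.03],[-0.182,0.101,0.03],[-0.182,0.101,0.03]],"turn":[0,0,0,0,0,0,0,0,0,0,0,0,0,0,0,0,0,0,0],"hand":[0.6,0.3,0,0,0,0,0,0,0,0,0,0,0,0,0,0,0,0,0]}' 40
cat > chk.py <<'E'
from h import *
import sys
x,y,z=map(float,sys.argv[1:4]);D=float(sys.argv[4]);n=sys.argv[5]
for c in("scene","top"):
    p,d=ctrl.camera(c);cv2.imwrite(f"pics/{c}_{n}.png",p[:,:,::-1])
    W=cloud(c,d);q=W[near(W,(x,y),D/2+.012,z-.006,z+.008)]
    if len(q)>50:
        s=np.linalg.lstsq(np.c_[q[:,:2],np.ones(len(q))],q[:,2],rcond=None)[0]
        print(c,len(q),'tilt',s[:2].round(3),'z',np.median(q[:,2]).round(4),'mid',((np.percentile(q[:,:2],1,axis=0)+np.percentile(q[:,:2],99,axis=0))/2).round(4))
E
python3 chk.py .6463 -.093 .09 .088 3
```

```text
time: 12.97
tcp_pos: [0.4644, 0.0064, 0.1271]
orientation: [0.0, 0.701, 0.713, 0.0]
ft_force: [2.0, 0.1, -0.2]
opening: 1.0
grip_force: 0.0
scene 922 tilt [-0.006  0.006] z 0.0894 mid [ 0.6467 -0.0945]
top 751 tilt [-0.001 -0.001] z 0.0896 mid [ 0.6458 -0.0933]
```

Lid s is seated. Lid m is next.

```bash
python3 -m inch '{"delta_pos":[[0,0,-0.02],[0,0,-0.05],[0,0,-0.075],[0,0,-0.09],[0,0,-0.101],[0,0,-0.101],[0,0,-0.101],[0,0,-0.101],[0,0,-0.101],[0,0,-0.101],[0,0,-0.101],[0,0,-0.101],[0,0,-0.101],[0,0,-0.101]],"turn":[0,0,0,0,0,0,0,0,0,0,0,0,0,0],"hand":[0,0,0,0,0,0.4,0.7,1,1,1,1,1,1,1]}' 40
```

```text
time: 14.23
tcp_pos: [0.4644, 0.0071, 0.0264]
orientation: [0.0, 0.701, 0.714, 0.001]
ft_force: [-2.1, -0.9, 13.6]
opening: 0.308
grip_force: 38.4
```

```bash
python3 -m inch '{"delta_pos":[[0,0,0.02],[0,0,0.06],[0,0,0.1],[0,0,0.14],[0.012,0.028,0.14],[0.026,0.062,0.14],[0.04,0.096,0.14],[0.054,0.13,0.14],[0.068,0.164,0.14],[0.082,0.198,0.14],[0.096,0.232,0.14],[0.11,0.266,0.14],[0.124,0.3,0.14],[0.135,0.322,0.14],[0.1425,0.3365,0.14],[0.1425,0.3365,0.14],[0.1425,0.3365,0.14],[0.1425,0.3365,0.14],[0.1425,0.3365,0.14],[0.1425,0.3365,0.14]],"turn":[0,0,0,0,0,0,0,0,0,0,0,0,0,0,0,0,0,0,0,0],"hand":[1,1,1,1,1,1,1,1,1,1,1,1,1,1,1,1,1,1,1,1]}'
```

```text
time: 15.9
tcp_pos: [0.6062, 0.3424, 0.1658]
orientation: [-0.0, 0.701, 0.713, 0.0]
ft_force: [0.4, -0.1, -0.5]
opening: 0.313
grip_force: 40.1
```

```bash
python3 -m inch '{"delta_pos":[[0,0,-0.02],[0,0,-0.032],[0,0,-0.039],[0,0,-0.044],[0,0,-0.048],[0,0,-0.051],[0,0,-0.053],[0,0,-0.055],[0,0,-0.055],[0,0,-0.055]],"turn":[0,0,0,0,0,0,0,0,0,0],"hand":[1,1,1,1,1,1,1,1,1,1]}'
```

```text
time: 16.73
tcp_pos: [0.6064, 0.3434, 0.1106]
orientation: [0.0, 0.701, 0.714, 0.0]
ft_force: [-0.5, 0.5, -1.3]
opening: 0.311
grip_force: 40.1
```

```bash
python3 -m inch '{"delta_pos":[[0,0,0],[0,0,0],[0,0,0],[0,0,0],[0,0,0],[0,0,0.02],[0,0,0.05],[0,0,0.09],[-0.012,-0.038,0.09],[-0.024,-0.076,0.09],[-0.036,-0.114,0.09],[-0.048,-0.152,0.09],[-0.06,-0.19,0.09],[-0.072,-0.228,0.09],[-0.084,-0.266,0.09],[-0.096,-0.304,0.09],[-0.108,-0.342,0.09],[-0.12,-0.38,0.09],[-0.132,-0.418,0.09],[-0.144,-0.456,0.09]],"turn":[0,0,0,0,0,0,0,0,0,0,0,0,0,0,0,0,0,0,0,0],"hand":[0.6,0.3,0,0,0,0,0,0,0,0,0,0,0,0,0,0,0,0,0,0]}' 40
python3 chk.py .6067 .3434 .102 .106 4
```

```text
time: 18.4
tcp_pos: [0.4614, -0.1142, 0.2006]
orientation: [0.0, 0.701, 0.714, 0.001]
ft_force: [1.1, -0.9, 0.0]
opening: 1.0
grip_force: 0.0
scene 785 tilt [-0.     0.006] z 0.1016 mid [0.6079 0.342 ]
top 1637 tilt [ 0.001 -0.   ] z 0.1012 mid [0.6058 0.3434]
```

```bash
python3 -m inch '{"delta_pos":[[-0.01,-0.038,-0.01],[-0.02,-0.076,-0.02],[-0.03,-0.114,-0.03],[-0.04,-0.152,-0.04],[-0.05,-0.19,-0.05],[-0.056,-0.22,-0.06],[-0.06,-0.237,-0.074],[-0.06,-0.237,-0.074],[-0.06,-0.237,-0.074],[-0.06,-0.237,-0.074],[-0.06,-0.237,-0.074],[-0.06,-0.237,-0.074]],"turn":[0,0,0,0,0,0,0,0,0,0,0,0],"hand":[0,0,0,0,0,0,0,0,0,0,0,0]}'
```

```text
time: 19.5
tcp_pos: [0.4031, -0.3487, 0.1268]
orientation: [0.0, 0.7, 0.714, 0.0]
ft_force: [0.8, -0.3, -0.4]
opening: 1.001
grip_force: 0.0
```

```bash
python3 -m inch '{"delta_pos":[[-0.001,-0.001,-0.02],[-0.001,-0.001,-0.05],[-0.001,-0.001,-0.075],[-0.001,-0.001,-0.09],[-0.001,-0.001,-0.101],[-0.001,-0.001,-0.101],[-0.001,-0.001,-0.101],[-0.001,-0.001,-0.101],[-0.001,-0.001,-0.101],[-0.001,-0.001,-0.101],[-0.001,-0.001,-0.101],[-0.001,-0.001,-0.101],[-0.001,-0.001,-0.101],[-0.001,-0.001,-0.101]],"turn":[0,0,0,0,0,0,0,0,0,0,0,0,0,0],"hand":[0,0,0,0,0,0.4,0.7,1,1,1,1,1,1,1]}' 40
```

```text
time: 20.67
tcp_pos: [0.4019, -0.3508, 0.0264]
orientation: [0.001, 0.701, 0.714, 0.0]
ft_force: [-2.3, 2.3, 12.5]
opening: 0.31
grip_force: 38.6
```

```bash
python3 -m inch '{"delta_pos":[[0,0,0.02],[0,0,0.06],[0,0,0.1],[0,0,0.14],[0,0,0.16],[0.017,0.031,0.16],[0.034,0.063,0.16],[0.051,0.094,0.16],[0.068,0.126,0.16],[0.085,0.157,0.16],[0.102,0.189,0.16],[0.119,0.22,0.16],[0.136,0.252,0.16],[0.153,0.283,0.16],[0.17,0.315,0.16],[0.187,0.346,0.16],[0.204,0.378,0.16],[0.221,0.409,0.16],[0.238,0.44,0.16],[0.246,0.456,0.16]],"turn":[0,0,0,0,0,0,0,0,0,0,0,0,0,0,0,0,0,0,0,0],"hand":[1,1,1,1,1,1,1,1,1,1,1,1,1,1,1,1,1,1,1,1]}'
python3 -m inch '{"delta_pos":[[0.005,0.01,0],[0.01,0.0175,0],[0.01,0.0175,-0.02],[0.01,0.0175,-0.03],[0.01,0.0175,-0.03],[0.01,0.0175,-0.03],[0.01,0.0175,-0.03],[0.01,0.0175,-0.03]],"turn":[0,0,0,0,0,0,0,0],"hand":[1,1,1,1,1,1,1,1]}'
```

```text
time: 22.33
tcp_pos: [0.6485, 0.1103, 0.1854]
orientation: [-0.0, 0.699, 0.715, 0.001]
ft_force: [-1.2, 0.4, -0.6]
opening: 0.312
grip_force: 40.0
time: 23.0
tcp_pos: [0.6576, 0.1223, 0.1563]
orientation: [0.0, 0.701, 0.713, 0.0]
ft_force: [0.0, -0.3, -0.5]
opening: 0.311
grip_force: 40.0
```

Seating height for the TCP is 0.1224, so the lid goes down 34 mm from here.

```bash
python3 -m inch '{"delta_pos":[[0,0,-0.01],[0,0,-0.017],[0,0,-0.022],[0,0,-0.026],[0,0,-0.029],[0,0,-0.032],[0,0,-0.034],[0,0,-0.034],[0,0,-0.034]],"turn":[0,0,0,0,0,0,0,0,0],"hand":[1,1,1,1,1,1,1,1,1]}'
```

```text
time: 23.75
tcp_pos: [0.6574, 0.1228, 0.1224]
orientation: [-0.0, 0.701, 0.713, 0.0]
ft_force: [-8.0, -0.8, 17.0]
opening: 0.312
grip_force: 41.7
```

```bash
python3 -m inch '{"delta_pos":[[0,0,0],[0,0,0],[0,0,0],[0,0,0],[0,0,0],[0,0,0.02],[0,0,0.05],[0,0,0.09],[0,0,0.12],[-0.03,-0.02,0.15],[-0.06,-0.04,0.15],[-0.09,-0.06,0.15],[-0.12,-0.08,0.15],[-0.15,-0.1,0.15],[-0.18,-0.12,0.15],[-0.18,-0.12,0.15],[-0.18,-0.12,0.15]],"turn":[0,0,0,0,0,0,0,0,0,0,0,0,0,0,0,0,0],"hand":[0.6,0.3,0,0,0,0,0,0,0,0,0,0,0,0,0,0,0]}' 40
python3 chk.py .6577 .1235 .114 .124 5;python3 chk.py .6145 -.3184 .078 .07 6
```

```text
time: 25.17
tcp_pos: [0.4763, 0.0022, 0.2718]
orientation: [-0.001, 0.701, 0.713, 0.001]
ft_force: [0.4, 0.9, 1.3]
opening: 1.001
grip_force: 0.0
scene 1559 tilt [-0.003  0.002] z 0.1135 mid [0.6586 0.1214]
top 743 tilt [ 0.004 -0.006] z 0.1134 mid [0.655  0.1617]
scene 673 tilt [-0.006  0.007] z 0.0771 mid [ 0.6163 -0.3185]
top 593 tilt [ 0.004 -0.005] z 0.0779 mid [ 0.6135 -0.3176]
```

View pics/scene_6.png

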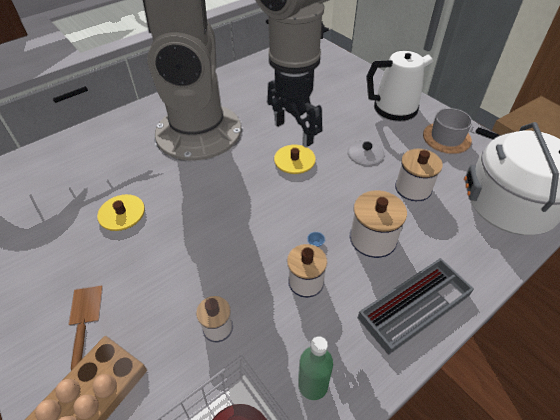

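All four lids are on and level: xs (213,315), s (307,265), m (422,168), l (380,215). The pan lid at (367,152) hasn't moved, and the gripper is clear of everything.

```bash
python3 -c "
from bench import ctrl
print(ctrl.job_done())"
```

```text
the job is handed in; nothing more can be done
None
```

All four wooden lids are on their own canisters, seated and level by the depth readings; the pan lid shows no movement in the last picture, and I handed the job in at about 25 s (the hand-in call returned no verdict).

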